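# Snap the brown bottle shut and load the return crate

### The job

Where it stands on the tray, press the popped-up snap cap of the small brown bottle fully home. Then load that bottle and the empty steel can into the wooden return crate, both standing upright on its floor; keep the glass bottle upright, set it down rather than dropping it, and leave the other things on the tray where they are.

Things in the scene. Friction and masses are not known exactly. Their poses are not given: they have to be found in the camera images.
- bottle: the shorter brown glass bottle, 46 mm diameter, straight wall from 0 to 84 mm up, then a shoulder to a 24 mm neck at 94 mm; 115 mm high with the cap home, up to 126 mm popped up; 0.17 to 0.29 kg with cap, loose, standing on the tray (tray floor: 6 mm above the work surface). Origin: centre of the underside; z up
- cap (a joint): slide of the white snap cap along the bottle's axis, in m: 0 = fully home, 0.011 = popped up; it starts at 0.0105 to 0.011. A detent holds it at either end: pressing it down takes up to about 6 N, most at 1.5 to 3 mm of travel; let go before the middle (0.0055) it pops up again, past the middle it snaps home by itself and stays there. Pulling it up again takes as much
- cap_top (a point): centre of the cap's flat top; the cap is a white ribbed cylinder 32 mm in diameter and 18 mm high, and moves with the slide
- can: empty steel can, open at the top, 53 mm diameter, 88 mm high, 3 mm wall, 0.05 to 0.09 kg, loose, standing on the tray. Origin: centre of the underside; z up
- crate: light wooden open crate, fixed, 160 mm along its x, 250 mm along its y, 45 mm high, walls and floor 5 mm thick, no dividers; on the left half of the tray. Origin: centre of the underside; z up; its inner floor is 5 mm above the origin
- tall_bottle: bystander: the taller brown bottle, 58 mm diameter, 165 mm high, closed, loose. Origin: centre of the underside. The tall bottle, jar and cup start at least 120 mm, centre to centre, from the bottle and the can
- jar: bystander: clear glass jar with a steel lid, 66 mm diameter, 80 mm high, loose. Origin: centre of the underside
- cup: bystander: clear PET cup, empty, 76 mm across the rim, 95 mm high, loose. Origin: centre of the underside
- clip: bystander: white plastic spring clip lying flat, 70 mm long, 12 mm high, loose, towards the back of the tray. Origin: centre of the underside
- sponge: bystander: brown dish sponge, 70 x 100 x 30 mm, loose, towards the back of the tray. Origin: centre of the underside
- brush: bystander: brush lying along the back of the tray behind the crate, loose. Origin: on its underside

How it is judged:
By the outcome, as a careful person would: the job done as asked, in the order asked, and still so for the second after the job is handed in, with the robot touching nothing.
It also fails if it takes over 58 s, if anything falls off the work surface, if the arm or the gripper's body presses on something with over 40 N, if the wrist force passes 120 N, or if a joint passes its speed limit or range.

### The arm

A 6-joint arm with a two-finger parallel gripper is mounted at the origin on the work surface. World frame = base frame: x ahead of the robot, y to its left, z up, the work surface at z = 0. Lengths are in m, angles in degrees, forces in N, time in s.
With the tool pointing down it reaches from about 0.3 to 0.75 m from the base axis. Payload 8.5 kg.
Tool frame: the origin (TCP) lies between the finger pads; the fingertips stand ahead of it and the grasp point (between the pads) lies 8 mm behind it (env.tcp_to_tips is the z of the fingertips in the tool frame, in m); z points along the fingers, x is the direction in which the jaws open and shut, and the axes are right-handed (so a half turn about z gives the same grasp; the last joint's range is limited). The gripper opens to 85 mm and grips with 20 to 120 N. Pads are 22 mm wide; open, the fingers measure 114 mm over their backs; the gripper's body (76 mm by 85 mm) begins 54 mm behind the grasp point. The pads swing forward as they close: fully open they stand 13 mm farther back than shut.
Start: joints at [-87.221, 21.807, 74.336, -0, 83.858, -12.336], TCP at [0.143, -0.531, 0.242] pointing down, gripper open.
Joint ranges: [-178.18, 178.18], [-50.72, 133.34], [12.68, 142.11], [-81.47, 261.47], [9.98, 163.14], [-165.26, 165.26]. Speed limits (degrees/s): [136.94, 136.94, 180, 180, 180, 180].

### API

Orientations are given as a 3x3 rotation matrix whose columns are the frame's x, y, z axes.
In Python, from rig import observe, viewer, env gives the robot as it stands.
- The arm moves only by the tool jog_arm, never from a script. Its arguments are lists of equal length, an entry for each row: "dr": the turn, a rotation vector about the tool's x, y, z in rad, a list of three; "slide": the shift along the tool's x, y, z in m, a list of three; "gripper": the opening, from -1 (shut) to 1 (fully open), so that 0 is half open. In form: {"dr": [[rx, ry, rz], ...], "slide": [[dx, dy, dz], ...], "gripper": [gripper, ...]}. A call has exactly 10 rows; each row shifts and turns the commanded pose from where the row before left it, along the tool's axes as they then stand; what a row does not reach is not made up. A row lasts 1/10 s, in which the tool goes at most 50 mm and 8.59 degrees, less where a joint would pass 70% of its speed; a pose out of reach is approached as far as the arm can. A call is refused whole if a number of a shift passes 0.05 or a number of a turn 0.15, either way. A call with a gripper value outside its range is refused whole. The fingers move at their own pace and stop on an object; "force" is the grip in N (left out, the last holds). Time passes only in rows, so rows that do not move let the fingers close, or fill a call up. It gives the time, the measured TCP pose, the force and the opening at its end, in the units of the state.
- observe(): the state, without advancing time (a new reading comes with each control period).
- viewer.get_image(name): name is "scene" or "top" or "wrist"; returns a dict with "pixels" (384x512x3 uint8, blue, green, red), "camera_matrix" (3x3 intrinsics, pixels), "dist_coeffs" ([k1, k2, p1, p2, k3] as OpenCV has them; the pictures are not rectified), "R" (3x3) and "t" (3): a world point X has camera coordinates R X + t. Camera axes: x right, y down, z forward; pixel columns grow to the right and rows downward; lengths in m; the calibration is good to about 2 mm. A picture is of the moment at which its call begins. There is no depth.
- env.close_job(): hands the job in, once; it reports no verdict.
The state is a dict: "time_s": time; "q": joint angles; "qvel": joint speeds; "joint_efforts": joint torques, N m; "position": TCP position; "tool_rot": TCP orientation; "ft_force": force on the tool from outside, world axes, zero at the start; "wrist_torque": the same for the moment, N m; "grip_width": finger opening in m.
Only numpy, scipy, OpenCV 4.12 (cv2) and the standard library are available. Lean on these libraries where they do the work, as an engineer would, in place of code of your own. Each camera call takes 0.05 s, during which the arm holds its last target.

## Working session

There is one attempt and no reset: what is moved stays moved. The work goes in short steps, Python scripts to look and compute and a tool call to move; the robot and the scene stay as the last step left them, time stands still between calls to the robot, and variables do not carry over. Pictures are saved under pics/ and viewed, and the job is handed in when it is done.

Besides the shell and the picture viewer there is one more tool, called after "Emit:" as name(argument=value, ...) on one line, values as JSON. jog_arm: Moves the arm, as the interface text tells. Its arguments: {"type":"object","properties":{"dr":{"type":"array","items":{"type":"array","items":{"type":"number"}}},"slide":{"type":"array","items":{"type":"array","items":{"type":"number"}}},"gripper":{"type":"array","items":{"type":"number"}},"force":{"type":"number"}},"required":["dr","slide","gripper"]}

```bash
ls; mkdir -p pics; cat > h.py <<'E'
import numpy as np, cv2
from rig import observe, viewer, env
def snap(n,f):
    d=viewer.get_image(n); cv2.imwrite('pics/'+f+'.png',d['pixels'])
    np.savez('pics/'+f+'.npz',**{k:np.asarray(v) for k,v in d.items()}); return d
def ray(d,uv):
    p=cv2.undistortPoints(np.array([[uv]],float),np.array(d['camera_matrix']),np.array(d['dist_coeffs']))[0,0]
    R=np.array(d['R']);t=np.array(d['t']); return -R.T@t, R.T@np.array([p[0],p[1],1])
def onz(d,uv,z):
    c,v=ray(d,uv); return c+v*(z-c[2])/v[2]
def proj(d,X):
    return cv2.projectPoints(np.array(X,float).reshape(-1,3),cv2.Rodrigues(np.array(d['R']))[0],np.array(d['t'],float),np.array(d['camera_matrix']),np.array(d['dist_coeffs']))[0][:,0]
E
python3 - <<'E'
from h import *
for n in ("scene","top","wrist"):
    d=snap(n,n+'0'); print(n,-np.array(d['R']).T@np.array(d['t']))
s=observe(); print(s, env.tcp_to_tips)
E
```

```text
pics
scene [ 1.17732381 -0.41091698  0.58197926]
top [ 0.51620195 -0.03589913  1.19926443]
wrist [ 0.20762206 -0.51432173  0.37362138]
{'time_s': 0.15, 'q': array([-8.72217530e+01,  2.18330374e+01,  7.43705647e+01, -2.25770752e-03,
        8.38580775e+01, -1.23334733e+01]), 'qvel': array([-0.08083462, -0.05743242, -0.08026016, -0.05762118,  0.02466213,
        0.06159183]), 'joint_efforts': array([ 2.37843706e-03, -4.48630393e+01, -2.31341904e+01, -1.41909072e-04,
        3.79323857e-03, -1.46166718e-05]), 'position': array([ 0.14338575, -0.5307731 ,  0.24186984]), 'tool_rot': array([[ 2.60706041e-01, -9.65418226e-01, -9.13113124e-05],
       [-9.65417649e-01, -2.60705986e-01,  1.07334725e-03],
       [-1.06003441e-03, -1.91674561e-04, -9.99999420e-01]]), 'ft_force': array([ 0.08020044, -0.55090375, -0.18668733]), 'wrist_torque': array([-0.08189111,  0.05186689,  0.0178252 ]), 'grip_width': 0.08512029022990002} 0.011
```

View pics/scene0.png

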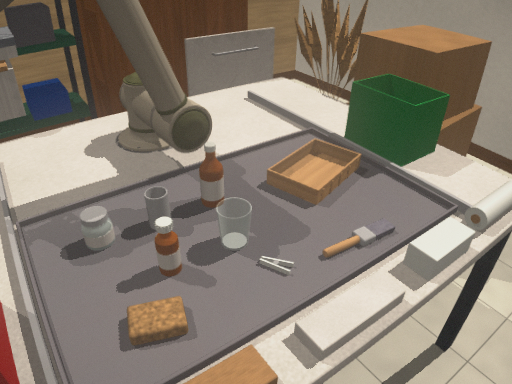

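View pics/top0.png

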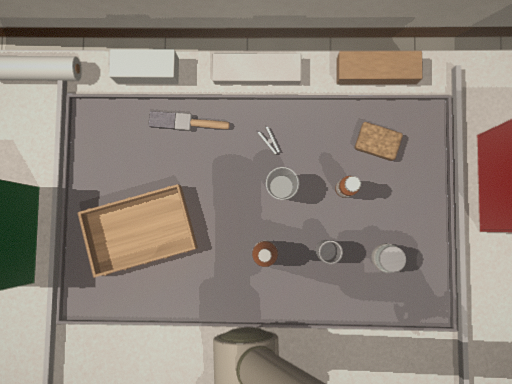

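View pics/wrist0.png

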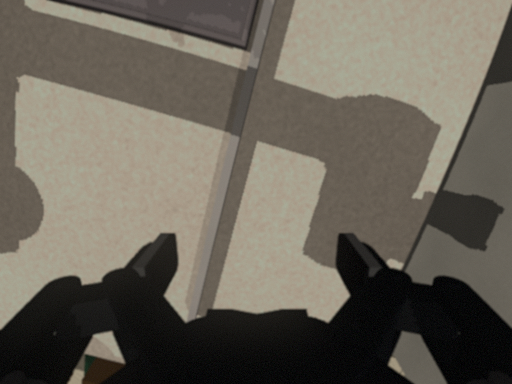

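The scene view has the small bottle at about (168,245), the can at (157,208) and the crate at (315,170). In the top view the cap is at about (352,184), the can at (330,252), the tall bottle at (265,254), the jar at (390,258), the cup at (282,184) and the crate around (137,230).

```bash
python3 - <<'E'
from h import *
def ld(f):
    z=np.load('pics/'+f+'.npz'); return {k:z[k] for k in z}
d=ld('top0'); im=d['pixels']; s=ld('scene0')
big=cv2.resize(im[160:290,230:420],None,fx=4,fy=4,interpolation=cv2.INTER_CUBIC); cv2.imwrite('pics/topcrop.png',big)
b2=cv2.resize(s['pixels'][140:290,70:270],None,fx=4,fy=4,interpolation=cv2.INTER_CUBIC); cv2.imwrite('pics/scenecrop.png',b2)
hsv=cv2.cvtColor(im,cv2.COLOR_BGR2HSV)
# cap
m=((hsv[...,2]>150)&(hsv[...,1]<60)).astype(np.uint8)
m2=np.zeros_like(m); m2[170:200,335:370]=m[170:200,335:370]
n,l,st,c=cv2.connectedComponentsWithStats(m2); print(st,c)
for k in range(1,n):
    if st[k,4]>20: print('cap',onz(d,c[k],.132))
# crate
hs=((hsv[...,0]>8)&(hsv[...,0]<25)&(hsv[...,1]>70)).astype(np.uint8)
hs2=np.zeros_like(hs); hs2[175:285,70:205]=hs[175:285,70:205]
cs,_=cv2.findContours(hs2,cv2.RETR_EXTERNAL,cv2.CHAIN_APPROX_NONE); cc=max(cs,key=cv2.contourArea)
r=cv2.minAreaRect(cc);print(r); P=np.array([onz(d,p,.051) for p in cv2.boxPoints(r)]);print(P,P.mean(0)); print([np.linalg.norm(P[i]-P[i-1]) for i in range(4)])
print(onz(d,(330,252),.094))
E
```

```text
[[     0      0    512    384 196409]
 [   345    176     16     16    188]
 [   337    184      2      1      2]
 [   337    186      3      6      8]
 [   344    195      1      1      1]] [[255.40264957 191.50787897]
 [352.36170213 183.44680851]
 [337.5        184.        ]
 [337.75       188.75      ]
 [344.         195.        ]]
cap [ 0.62169921 -0.21849778  0.132     ]
((136.74403381347656, 230.43287658691406), (69.10942077636719, 109.0516357421875), 74.62374877929688)
[[0.55570075 0.43063613 0.051     ]
 [0.62783365 0.17902703 0.051     ]
 [0.46937528 0.13127693 0.051     ]
 [0.39833574 0.37968437 0.051     ]] [0.51281136 0.28015611 0.051     ]
[np.float64(0.1654080672944056), np.float64(0.26174471353375184), np.float64(0.16549660940929872), np.float64(0.2583657758093774)]
[ 0.4691435  -0.17395975  0.094     ]
```

View pics/topcrop.png

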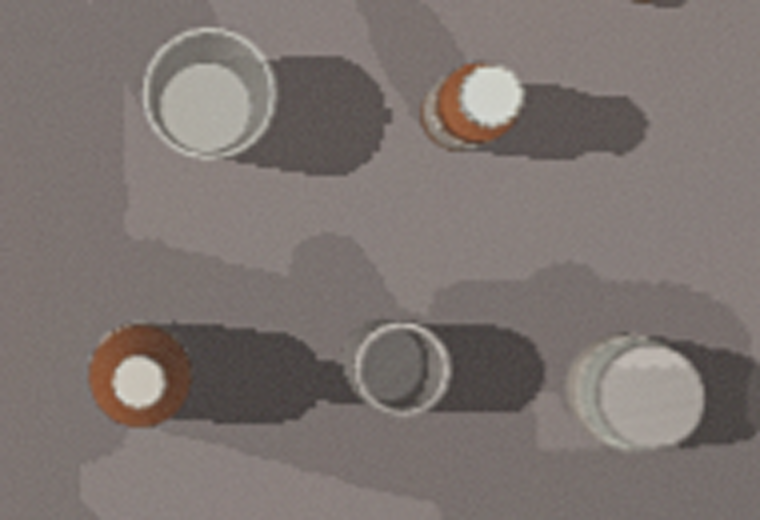

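View pics/scenecrop.png

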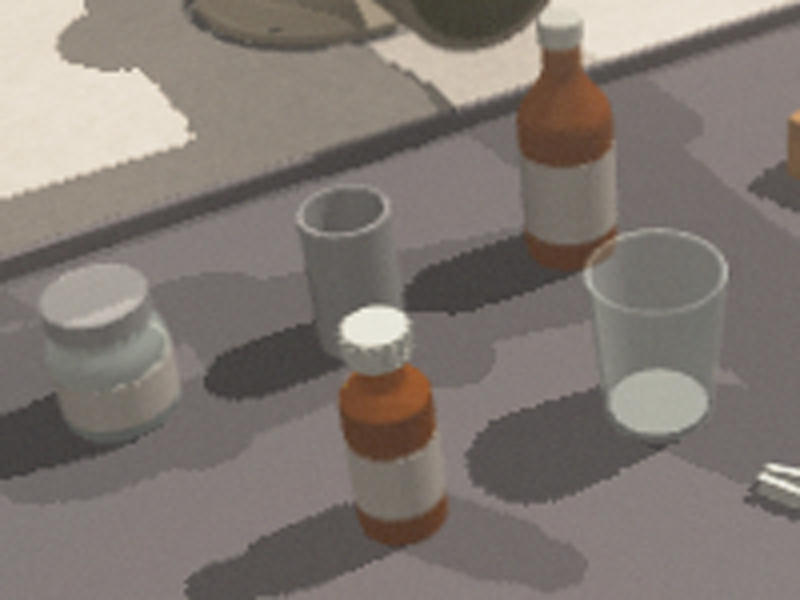

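The crops show the cap's top at crop pixel (491,96) and the can rim centred at (403,369) in the top view. In the scene view the cap is at (375,328) and the can rim at (344,212). I'll cross-check these across the two views.

```bash
python3 - <<'E'
from h import *
def ld(f):
    z=np.load('pics/'+f+'.npz'); return {k:z[k] for k in z}
d=ld('top0'); s=ld('scene0')
T=lambda u,v:((u+.5)/4-.5+230,(v+.5)/4-.5+160)
S=lambda u,v:((u+.5)/4-.5+70,(v+.5)/4-.5+140)
def tri(a,b):
    c1,v1=ray(d,a);c2,v2=ray(s,b)
    A=np.c_[v1,-v2];k=np.linalg.lstsq(A,c2-c1,rcond=None)[0]
    p,q=c1+k[0]*v1,c2+k[1]*v2; return (p+q)/2,np.linalg.norm(p-q)
for n,a,b,z in (("cap",T(491,96),S(375,328),.132),("can",T(403,369),S(344,212),.094),("tall",T(139,381),S(561,26),.171),("cup",T(209,93),S(656,265),.101),("jar",T(651,396),S(95,295),.086)):
    print(n,onz(d,a,z)[:2],onz(s,b,z)[:2],tri(a,b))
# crate inner floor corners
C=np.array([.512,.284]);ex=np.array([.961,.276]);ey=np.array([-.276,.961])
for z,hx,hy in((.051,.08,.125),(.011,.075,.12)):
    pts=[np.r_[C+sx*hx*ex+sy*hy*ey,z] for sx,sy in((1,1),(1,-1),(-1,-1),(-1,1))]
    q=proj(d,pts);im=d['pixels'];cv2.polylines(im,[q.round().astype(int)],1,(0,255,0) if z>.05 else (255,0,0),1)
cv2.imwrite('pics/crate.png',cv2.resize(im[170:290,60:210],None,fx=4,fy=4,interpolation=cv2.INTER_NEAREST))
st=observe();p=st['position'];R=st['tool_rot']
for n,X in (("cap above",[.622,-.2185,.18]),("can",[.469,-.174,.2])): print(n,R.T@(np.array(X)-p))
E
```

```text
cap [ 0.62130423 -0.21852505] [ 0.62412633 -0.21915585] (array([ 0.62160785, -0.21858576,  0.13008054]), np.float64(0.0005785231207303925))
can [ 0.46943654 -0.17480385] [ 0.47054805 -0.17374929] (array([ 0.46970421, -0.17419449,  0.09369987]), np.float64(0.0013982708216856842))
tall [ 0.46441448 -0.02631266] [ 0.47379871 -0.03016411] (array([ 0.46442902, -0.02575429,  0.16570005]), np.float64(0.0011630568531014608))
cup [ 0.62461858 -0.06394132] [ 0.61982213 -0.06017611] (array([ 0.62440898, -0.06351069,  0.10511496]), np.float64(0.0007603335382856208))
jar [ 0.45605924 -0.31523221] [ 0.45693385 -0.31442085] (array([ 0.45619882, -0.31480667,  0.08572033]), np.float64(0.0010062273503022665))
cap above [-0.17663075 -0.54346253  0.06216128]
can [-0.25950106 -0.40735879  0.04222302]
```

View pics/crate.png

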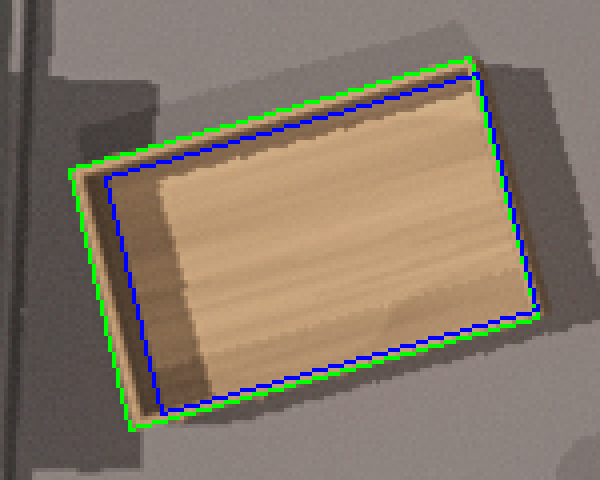

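The crate outline fits with its centre near (0.512,0.284) and its long axis nearly along my jaw direction, so no turn is needed. Next I move towards the cap with the fingers shut.

Emit:
jog_arm(dr=[[0,0,0],[0,0,0],[0,0,0],[0,0,0],[0,0,0],[0,0,0],[0,0,0],[0,0,0],[0,0,0],[0,0,0]], slide=[[-0.014,-0.044,0],[-0.014,-0.044,0],[-0.014,-0.044,0],[-0.014,-0.044,0],[-0.014,-0.044,0],[-0.014,-0.044,0],[-0.014,-0.044,0],[-0.014,-0.044,0],[-0.014,-0.044,0],[-0.014,-0.044,0]], gripper=[-1,-1,-1,-1,-1,-1,-1,-1,-1,-1], force=30)

```text
time_s: 1.15
position: [0.5331, -0.2797, 0.2421]
tool_rot: [[0.261, -0.965, -0.0], [-0.965, -0.261, 0.0], [-0.0, 0.0, -1.0]]
ft_force: [0.6, -0.8, 1.0]
grip_width: 0.0
```

```bash
cat >> h.py <<'E'
def to(*X):
    st=observe();p=st['position'];R=st['tool_rot'];print('t',st['time_s'],'p',p.round(4),'z',R[:,2].round(4),'x',R[:,0].round(4),'f',st['ft_force'].round(2),'w',st['grip_width'])
    for x in X: print(x,'->',(R.T@(np.array(x)-p)).round(4))
E
python3 -c "
from h import *
to([.622,-.2185,.18],[.622,-.2185,.145])"
```

```text
t 1.15 p [ 0.5331 -0.2797  0.2421] z [-4.e-04  2.e-04 -1.e+00] x [ 2.608e-01 -9.654e-01 -3.000e-04] f [ 0.65 -0.81  1.03] w 4.782056422807829e-05
[0.622, -0.2185, 0.18] -> [-0.0358 -0.1018  0.0621]
[0.622, -0.2185, 0.145] -> [-0.0358 -0.1018  0.0971]
```

Emit:
jog_arm(dr=[[0,0,0],[0,0,0],[0,0,0],[0,0,0],[0,0,0],[0,0,0],[0,0,0],[0,0,0],[0,0,0],[0,0,0]], slide=[[-0.012,-0.034,0.01],[-0.012,-0.034,0.01],[-0.012,-0.034,0.01],[0,0,0.02],[0,0,0.02],[0,0,0.015],[0,0,0],[0,0,0],[0,0,0],[0,0,0]], gripper=[-1,-1,-1,-1,-1,-1,-1,-1,-1,-1])

```text
time_s: 2.15
position: [0.621, -0.2199, 0.1584]
tool_rot: [[0.261, -0.965, 0.002], [-0.965, -0.261, -0.001], [0.001, -0.001, -1.0]]
ft_force: [-0.2, -0.7, 0.5]
grip_width: 0.0002
```

```bash
python3 -c "
from h import *
to([.622,-.2185,.145])
d=snap('scene','s1');cv2.imwrite('pics/s1c.png',cv2.resize(d['pixels'][140:290,70:270],None,fx=4,fy=4))
d=snap('top','t1');cv2.imwrite('pics/t1c.png',cv2.resize(d['pixels'][140:240,290:420],None,fx=4,fy=4))"
```

```text
t 2.15 p [ 0.621  -0.2199  0.1584] z [ 1.5e-03 -8.0e-04 -1.0e+00] x [ 0.2606 -0.9654  0.0012] f [-0.16 -0.73  0.54] w 0.00016966516943712028
[0.622, -0.2185, 0.145] -> [-0.0012 -0.0013  0.0134]
```

View pics/s1c.png

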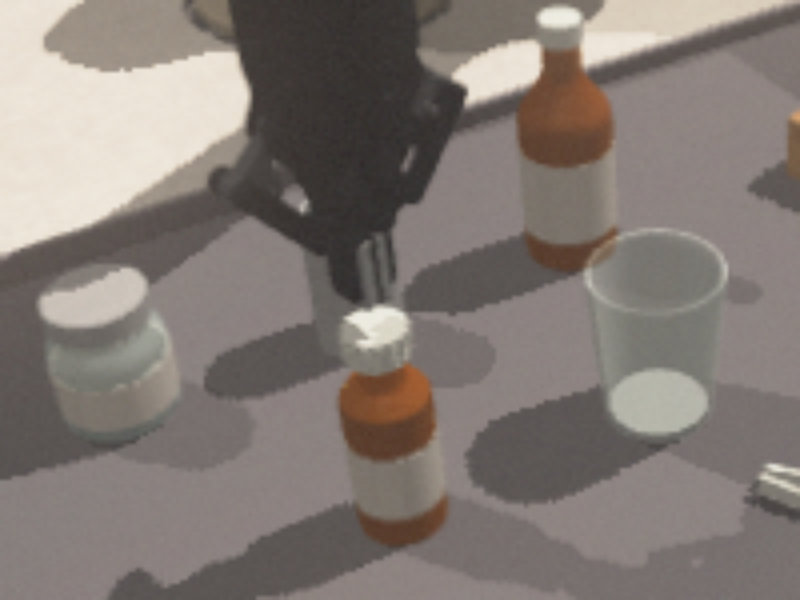

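The fingertips sit centred above the cap top at crop (375,322). I press down gently.

Emit:
jog_arm(dr=[[0,0,0],[0,0,0],[0,0,0],[0,0,0],[0,0,0],[0,0,0],[0,0,0],[0,0,0],[0,0,0],[0,0,0]], slide=[[-0.001,-0.001,0.006],[0,0,0.006],[0,0,0.002],[0,0,0.002],[0,0,0.002],[0,0,0.001],[0,0,0.001],[0,0,0.001],[0,0,0.001],[0,0,0]], gripper=[-1,-1,-1,-1,-1,-1,-1,-1,-1,-1])

```text
time_s: 3.25
position: [0.6213, -0.2184, 0.1348]
tool_rot: [[0.261, -0.965, -0.001], [-0.965, -0.261, 0.0], [-0.001, 0.001, -1.0]]
ft_force: [1.3, 0.0, -0.8]
grip_width: 0.0003
```

```bash
python3 -c "
from h import *
to()
d=snap('scene','s2');cv2.imwrite('pics/s2c.png',cv2.resize(d['pixels'][140:290,70:270],None,fx=4,fy=4))"
```

```text
t 3.25 p [ 0.6213 -0.2184  0.1348] z [-7.e-04  4.e-04 -1.e+00] x [ 2.608e-01 -9.654e-01 -5.000e-04] f [ 1.34  0.05 -0.81] w 0.00027479736944808456
```

View pics/s2c.png

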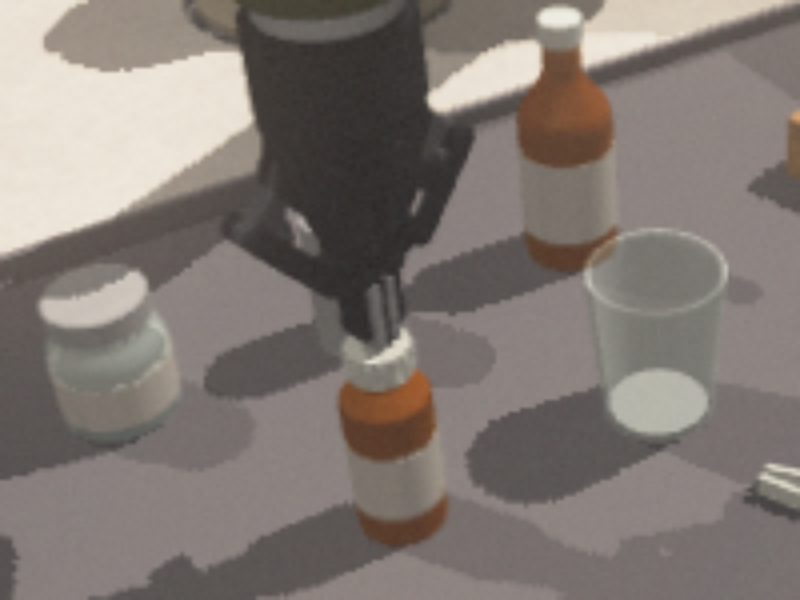

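The cap now sits low on the neck at crop (378,358) and carries no force, so it has snapped past the middle. I press a few mm more to make sure, then back off.

Emit:
jog_arm(dr=[[0,0,0],[0,0,0],[0,0,0],[0,0,0],[0,0,0],[0,0,0],[0,0,0],[0,0,0],[0,0,0],[0,0,0]], slide=[[0,0,0.001],[0,0,0.001],[0,0,0.001],[0,0,0.0005],[0,0,0],[0,0,0],[0,0,0],[0,0,0],[0,0,0],[0,0,0]], gripper=[-1,-1,-1,-1,-1,-1,-1,-1,-1,-1])

```text
time_s: 4.3
position: [0.6215, -0.2185, 0.1321]
tool_rot: [[0.261, -0.965, 0.0], [-0.965, -0.261, -0.0], [0.0, -0.0, -1.0]]
ft_force: [0.1, 0.5, 4.5]
grip_width: 0.0002
```

Emit:
jog_arm(dr=[[0,0,0],[0,0,0],[0,0,0],[0,0,0],[0,0,0],[0,0,0],[0,0,0],[0,0,0],[0,0,0],[0,0,0]], slide=[[0,0,-0.005],[0,0,-0.02],[0,0,-0.02],[0,0,-0.02],[0,0,0],[0,0,0],[0,0,0],[0,0,0],[0,0,0],[0,0,0]], gripper=[-1,-1,-1,1,1,1,1,1,1,1])

```text
time_s: 5.3
position: [0.6214, -0.2185, 0.1964]
tool_rot: [[0.261, -0.965, -0.001], [-0.965, -0.261, 0.0], [-0.0, 0.0, -1.0]]
ft_force: [0.2, 0.8, 0.1]
grip_width: 0.0853
```

```bash
python3 -c "
from h import *
d=snap('scene','s3');cv2.imwrite('pics/s3c.png',cv2.resize(d['pixels'][140:290,70:270],None,fx=4,fy=4))
d=snap('wrist','w3')
to([.622,-.2185,.07])"
```

```text
t 5.4 p [ 0.6215 -0.2185  0.1967] z [-2.e-04  2.e-04 -1.e+00] x [ 2.608e-01 -9.654e-01 -2.000e-04] f [ 0.01  0.13 -0.73] w 0.08552509463032601
[0.622, -0.2185, 0.07] -> [ 0.0002 -0.0005  0.1267]
```

View pics/s3c.png

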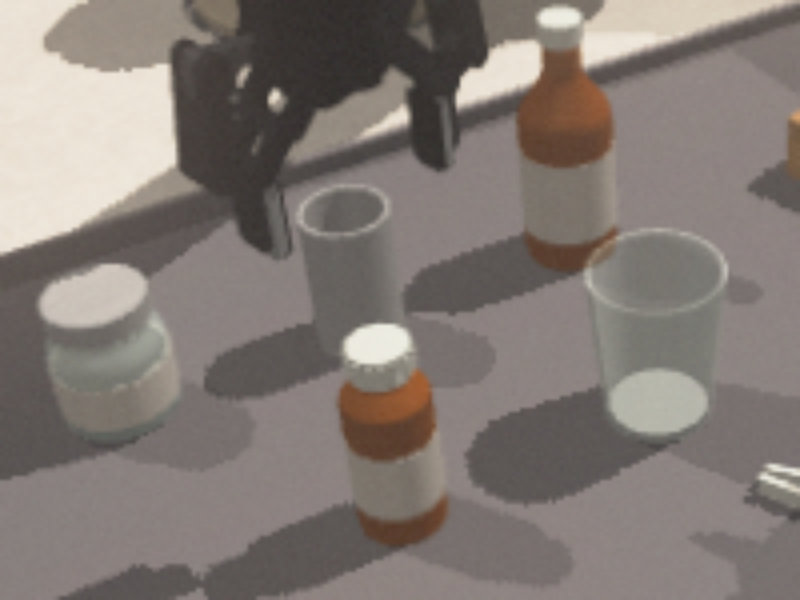

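View pics/w3.png

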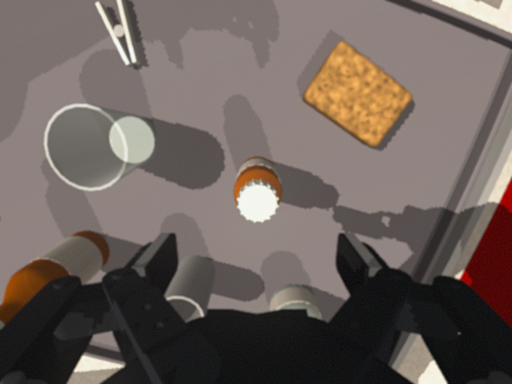

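The cap stays home after release: its top is now at crop (378,345), lower than before. In the wrist view it lies midway between the fingers at (258,202). I go down around it and grip.

Emit:
jog_arm(dr=[[0,0,0],[0,0,0],[0,0,0],[0,0,0],[0,0,0],[0,0,0],[0,0,0],[0,0,0],[0,0,0],[0,0,0]], slide=[[0,-0.0005,0.025],[0,0,0.03],[0,0,0.03],[0,0,0.025],[0,0,0.017],[0,0,0],[0,0,0],[0,0,0],[0,0,0],[0,0,0]], gripper=[1,1,1,1,1,1,-1,-1,-1,-1], force=40)

```text
time_s: 6.4
position: [0.6225, -0.2187, 0.0713]
tool_rot: [[0.261, -0.965, 0.002], [-0.965, -0.261, -0.001], [0.002, -0.002, -1.0]]
ft_force: [-0.6, -0.4, 6.4]
grip_width: 0.0445
```

```bash
python3 -c "
from h import *
d=snap('scene','s4');cv2.imwrite('pics/s4c.png',cv2.resize(d['pixels'][140:290,70:270],None,fx=4,fy=4))
to()"
```

```text
t 6.45 p [ 0.6225 -0.2187  0.0713] z [ 0.0022 -0.0013 -1.    ] x [ 0.2607 -0.9654  0.0018] f [-0.45 -0.06  5.51] w 0.04459645658490374
```

View pics/s4c.png

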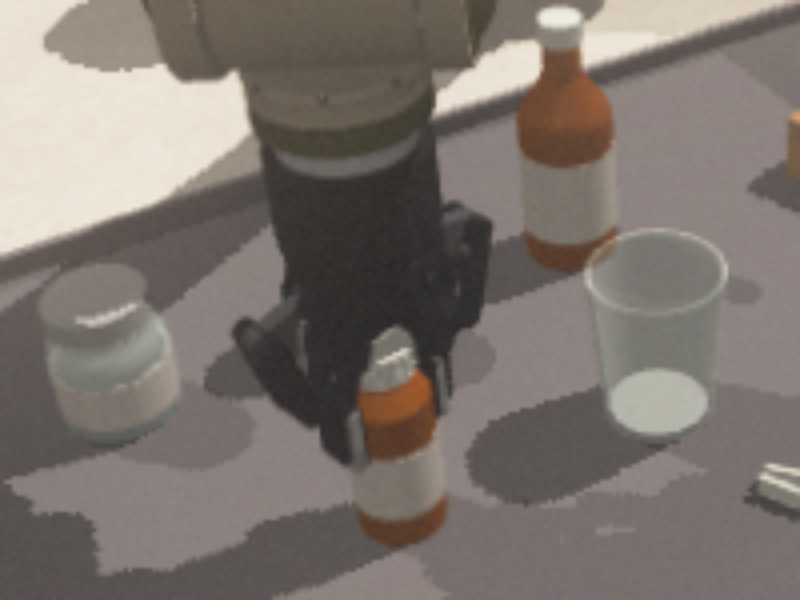

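The pads hold the bottle's upper wall at crop (395,420), and the opening of 44.6 mm fits a 46 mm bottle. Now I lift.

Emit:
jog_arm(dr=[[0,0,0],[0,0,0],[0,0,0],[0,0,0],[0,0,0],[0,0,0],[0,0,0],[0,0,0],[0,0,0],[0,0,0]], slide=[[0,0,0],[0,0,0],[0,0,-0.005],[0,0,-0.01],[0,0,-0.02],[0,0,-0.03],[0,0,-0.04],[0,0,-0.04],[0,0,-0.03],[0,0,-0.01]], gripper=[-1,-1,-1,-1,-1,-1,-1,-1,-1,-1])

```text
time_s: 7.45
position: [0.6224, -0.2185, 0.2589]
tool_rot: [[0.261, -0.965, 0.005], [-0.965, -0.261, -0.003], [0.004, -0.004, -1.0]]
ft_force: [-0.6, 0.4, -1.6]
grip_width: 0.0446
```

```bash
python3 -c "
from h import *
d=snap('scene','s5')
C=np.array([.512,.284]);ey=np.array([-.276,.961])
print(C+.06*ey,C-.06*ey)
b=C+.06*ey
to([*b,.26],[*b,.077])"
```

```text
[0.49544 0.34166] [0.52856 0.22634]
t 7.5 p [ 0.6224 -0.2185  0.2583] z [ 0.0046 -0.0025 -1.    ] x [ 0.2609 -0.9654  0.0036] f [-0.63 -0.28 -1.57] w 0.04433511776544544
[np.float64(0.49544), np.float64(0.34165999999999996), 0.26] -> [-0.5739 -0.0236 -0.0037]
[np.float64(0.49544), np.float64(0.34165999999999996), 0.077] -> [-0.5746 -0.0229  0.1793]
```

View pics/s5.png

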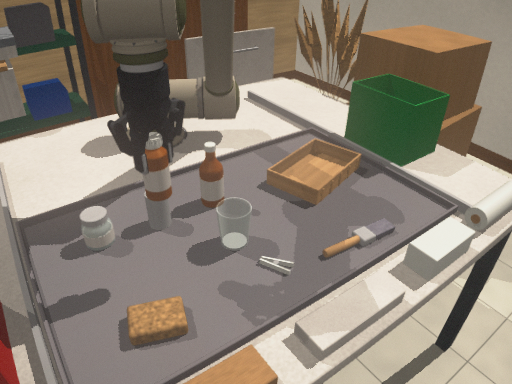

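The bottle hangs upright at (157,175), clear of everything on the tray. I carry it to the crate.

Emit:
jog_arm(dr=[[0,0,0],[0,0,0],[0,0,0],[0,0,0],[0,0,0],[0,0,0],[0,0,0],[0,0,0],[0,0,0],[0,0,0]], slide=[[-0.01,-0.001,0],[-0.02,-0.001,0],[-0.03,-0.001,0],[-0.03,-0.001,0],[-0.03,-0.001,0],[-0.03,-0.001,0],[-0.03,-0.001,0],[-0.03,-0.001,0],[-0.03,-0.001,0],[-0.03,-0.001,0]], gripper=[-1,-1,-1,-1,-1,-1,-1,-1,-1,-1])

```text
time_s: 8.5
position: [0.5596, 0.0467, 0.2525]
tool_rot: [[0.261, -0.965, -0.004], [-0.965, -0.261, 0.001], [-0.002, 0.004, -1.0]]
ft_force: [1.2, 1.0, -1.8]
grip_width: 0.0444
```

Emit:
jog_arm(dr=[[0,0,0],[0,0,0],[0,0,0],[0,0,0],[0,0,0],[0,0,0],[0,0,0],[0,0,0],[0,0,0],[0,0,0]], slide=[[-0.035,-0.002,0],[-0.035,-0.002,0],[-0.035,-0.002,0],[-0.035,-0.002,0],[-0.035,-0.002,0],[-0.03,-0.002,0],[-0.03,-0.001,0],[-0.03,-0.001,0],[-0.02,0,0],[-0.019,0,0]], gripper=[-1,-1,-1,-1,-1,-1,-1,-1,-1,-1])

```text
time_s: 9.5
position: [0.4937, 0.3433, 0.2522]
tool_rot: [[0.262, -0.965, -0.004], [-0.965, -0.262, -0.002], [0.001, 0.005, -1.0]]
ft_force: [0.2, 0.1, -1.3]
grip_width: 0.0448
```

```bash
python3 -c "
from h import *
d=snap('scene','s6');d=snap('wrist','w6')
to([.4954,.3417,.12],[.4954,.3417,.077])"
```

```text
t 9.6 p [0.4934 0.3439 0.2523] z [-0.0043 -0.0012 -1.    ] x [ 0.2636 -0.9646 -0.    ] f [-0.36 -0.06 -1.95] w 0.04489073002703049
[0.4954, 0.3417, 0.12] -> [ 0.0027 -0.0019  0.1323]
[0.4954, 0.3417, 0.077] -> [ 0.0027 -0.0021  0.1753]
```

View pics/s6.png

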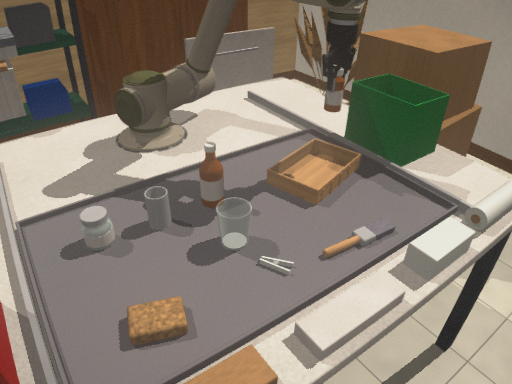

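View pics/w6.png

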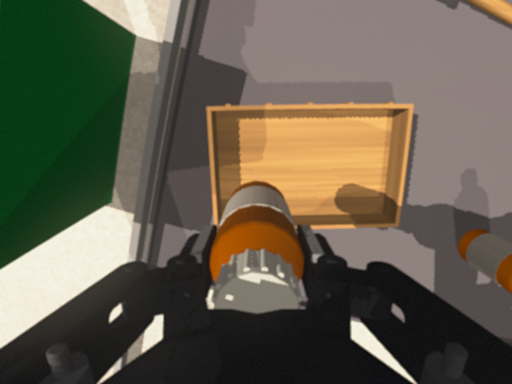

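The bottle hangs over the left part of the crate; in the wrist view the crate spans (207,103) to (412,228). I lower most of the way.

Emit:
jog_arm(dr=[[0,0,0],[0,0,0],[0,0,0],[0,0,0],[0,0,0],[0,0,0],[0,0,0],[0,0,0],[0,0,0],[0,0,0]], slide=[[0.001,-0.001,0.01],[0.001,-0.001,0.02],[0.001,0,0.03],[0,0,0.03],[0,0,0.03],[0,0,0.02],[0,0,0.015],[0,0,0.005],[0,0,0],[0,0,0]], gripper=[-1,-1,-1,-1,-1,-1,-1,-1,-1,-1])

```text
time_s: 10.6
position: [0.4985, 0.3394, 0.0953]
tool_rot: [[0.26, -0.966, 0.001], [-0.966, -0.26, 0.0], [-0.0, -0.001, -1.0]]
ft_force: [0.3, -0.1, -2.8]
grip_width: 0.0448
```

```bash
python3 -c "
from h import *
d=snap('scene','s7');cv2.imwrite('pics/s7c.png',cv2.resize(d['pixels'][80:210,240:400],None,fx=4,fy=4))
to([.4954,.3417,.077])"
```

```text
t 10.65 p [0.4985 0.3396 0.0955] z [ 1.2e-03  5.0e-04 -1.0e+00] x [ 2.605e-01 -9.655e-01 -1.000e-04] f [ 0.44  0.12 -1.08] w 0.044830692450263464
[0.4954, 0.3417, 0.077] -> [-0.0029  0.0025  0.0185]
```

View pics/s7c.png

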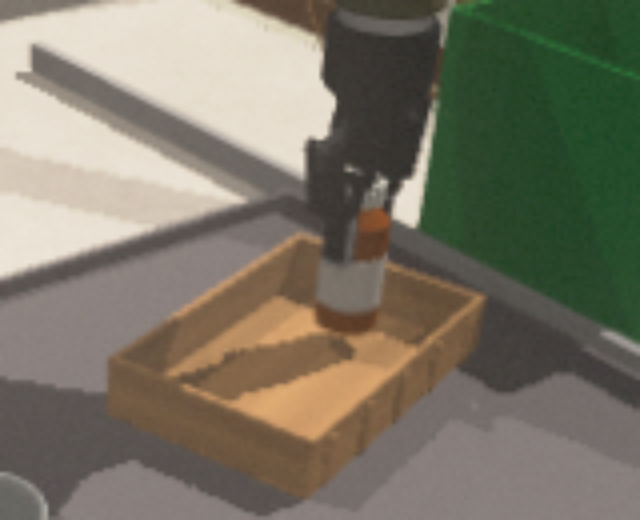

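Inside the crate, the bottle's base at crop (350,322) is about 19 mm above the floor. I set it down slowly.

Emit:
jog_arm(dr=[[0,0,0],[0,0,0],[0,0,0],[0,0,0],[0,0,0],[0,0,0],[0,0,0],[0,0,0],[0,0,0],[0,0,0]], slide=[[0,0,0.004],[0,0,0.004],[0,0,0.003],[0,0,0.002],[0,0,0.002],[0,0,0.001],[0,0,0.001],[0,0,0.001],[0,0,0],[0,0,0]], gripper=[-1,-1,-1,-1,-1,-1,-1,-1,-1,-1])

```text
time_s: 11.65
position: [0.4982, 0.3397, 0.0769]
tool_rot: [[0.261, -0.965, 0.0], [-0.965, -0.261, 0.0], [-0.0, -0.0, -1.0]]
ft_force: [-0.4, -0.3, -3.0]
grip_width: 0.0445
```

Emit:
jog_arm(dr=[[0,0,0],[0,0,0],[0,0,0],[0,0,0],[0,0,0],[0,0,0],[0,0,0],[0,0,0],[0,0,0],[0,0,0]], slide=[[0,0,0.0005],[0,0,0.0005],[0,0,0.0005],[0,0,0.0005],[0,0,0],[0,0,0],[0,0,0],[0,0,0],[0,0,0],[0,0,0]], gripper=[-1,-1,-1,-1,-1,-1,-1,-1,-1,-1])

```text
time_s: 12.65
position: [0.4984, 0.3398, 0.0763]
tool_rot: [[0.261, -0.965, 0.002], [-0.965, -0.261, 0.001], [-0.0, -0.002, -1.0]]
ft_force: [-2.4, -2.5, 9.3]
grip_width: 0.0443
```

The floor contact reads 9 N, so the bottle stands. I release and go straight up.

Emit:
jog_arm(dr=[[0,0,0],[0,0,0],[0,0,0],[0,0,0],[0,0,0],[0,0,0],[0,0,0],[0,0,0],[0,0,0],[0,0,0]], slide=[[0,0,-0.0005],[0,0,0],[0,0,0],[0,0,0],[0,0,0],[0,0,0],[0,0,-0.01],[0,0,-0.03],[0,0,-0.04],[0,0,-0.04]], gripper=[-1,0.3,0.6,0.8,0.8,0.8,0.8,0.8,0.8,0.8])

```text
time_s: 13.65
position: [0.4979, 0.3396, 0.1974]
tool_rot: [[0.261, -0.965, -0.0], [-0.965, -0.261, -0.0], [0.0, 0.0, -1.0]]
ft_force: [0.3, 0.1, 0.1]
grip_width: 0.0769
```

```bash
python3 -c "
from h import *
d=snap('scene','s8');cv2.imwrite('pics/s8c.png',cv2.resize(d['pixels'][80:210,240:400],None,fx=4,fy=4))
d=snap('top','t8')
to([.4697,-.1742,.26],[.4697,-.1742,.064])"
```

```text
t 13.75 p [0.4999 0.3405 0.2019] z [ 0.0105  0.0044 -0.9999] x [ 0.2609 -0.9654 -0.0016] f [-0.9  -0.23  0.12] w 0.07714219554530735
[0.4697, -0.1742, 0.26] -> [ 0.4889  0.1628 -0.0607]
[0.4697, -0.1742, 0.064] -> [0.4892 0.165  0.1353]
```

View pics/s8c.png

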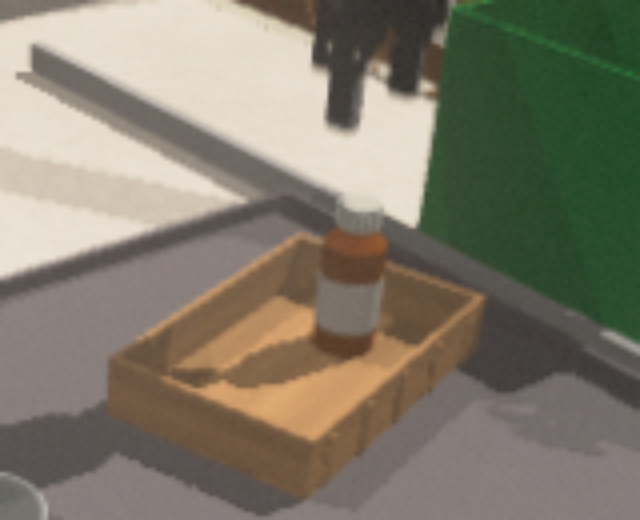

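View pics/t8.png

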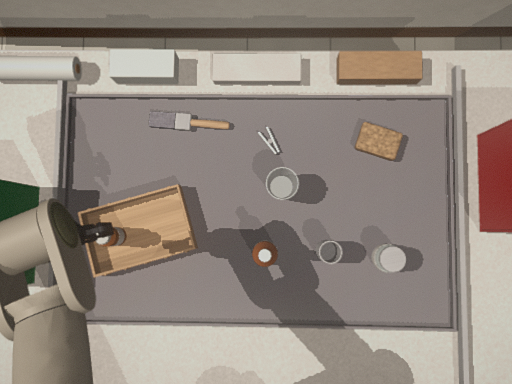

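The bottle stands upright in the crate at crop (348,280), cap on, and the other things look unmoved. I head back to the can.

Emit:
jog_arm(dr=[[0,0,0],[0,0,0],[0,0,0],[0,0,0],[0,0,0],[0,0,0],[0,0,0],[0,0,0],[0,0,0],[0,0,0]], slide=[[0,0,-0.03],[0.02,0.006,-0.02],[0.04,0.013,-0.01],[0.04,0.013,0],[0.04,0.013,0],[0.04,0.013,0],[0.04,0.013,0],[0.04,0.013,0],[0.04,0.013,0],[0.04,0.013,0]], gripper=[1,1,1,1,1,1,1,1,1,1])

```text
time_s: 14.75
position: [0.4801, -0.0188, 0.2556]
tool_rot: [[0.261, -0.965, 0.0], [-0.965, -0.261, -0.0], [0.0, -0.0, -1.0]]
ft_force: [1.7, -0.3, -0.3]
grip_width: 0.0856
```

Emit:
jog_arm(dr=[[0,0,0],[0,0,0],[0,0,0],[0,0,0],[0,0,0],[0,0,0],[0,0,0],[0,0,0],[0,0,0],[0,0,0]], slide=[[0.04,0.013,0],[0.04,0.013,0],[0.03,0.013,0],[0.02,0.006,0],[0.01,0.003,0.01],[0,0,0.03],[0,0,0.03],[0,0,0.01],[0,0,0],[0,0,0]], gripper=[1,1,1,1,1,1,1,1,1,1])

```text
time_s: 15.75
position: [0.4713, -0.1648, 0.1763]
tool_rot: [[0.261, -0.965, 0.001], [-0.965, -0.261, -0.001], [0.001, -0.001, -1.0]]
ft_force: [-0.5, -0.2, 0.9]
grip_width: 0.0855
```

```bash
python3 -c "
from h import *
d=snap('wrist','w9')
to([.4697,-.1742,.064])
print(proj(d,[[.4697,-.1742,.094],[.4697,-.1742,.006]]))"
```

```text
t 15.8 p [ 0.4714 -0.165   0.1766] z [ 0.002  -0.0012 -1.    ] x [ 0.2612 -0.9653  0.0017] f [-0.31  0.22  0.01] w 0.08536313181502189
[0.4697, -0.1742, 0.064] -> [0.0083 0.0042 0.1126]
[[265.49299647 205.16560104]
 [262.89476461 181.48110846]]
```

View pics/w9.png

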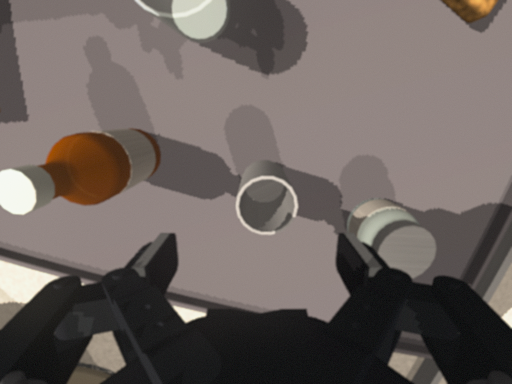

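The can rim at (267,205) matches the prediction of (265,205). I shift 8 mm, go down and grip lightly.

Emit:
jog_arm(dr=[[0,0,0],[0,0,0],[0,0,0],[0,0,0],[0,0,0],[0,0,0],[0,0,0],[0,0,0],[0,0,0],[0,0,0]], slide=[[0.004,0.002,0.005],[0.004,0.002,0.02],[0,0,0.03],[0,0,0.03],[0,0,0.02],[0,0,0.007],[0,0,0],[0,0,0],[0,0,0],[0,0,0]], gripper=[1,1,1,1,1,1,1,-1,-1,-1], force=25)

```text
time_s: 16.8
position: [0.4695, -0.174, 0.0645]
tool_rot: [[0.261, -0.965, 0.002], [-0.965, -0.261, -0.001], [0.002, -0.001, -1.0]]
ft_force: [-0.5, -0.3, 4.6]
grip_width: 0.0526
```

```bash
python3 -c "
from h import *
d=snap('scene','s10');cv2.imwrite('pics/s10c.png',cv2.resize(d['pixels'][140:290,70:270],None,fx=4,fy=4))
to()"
```

```text
t 16.85 p [ 0.4695 -0.174   0.0645] z [ 0.0019 -0.0013 -1.    ] x [ 0.2609 -0.9654  0.0018] f [-1.07  0.13  6.88] w 0.05254771114162851
```

View pics/s10c.png

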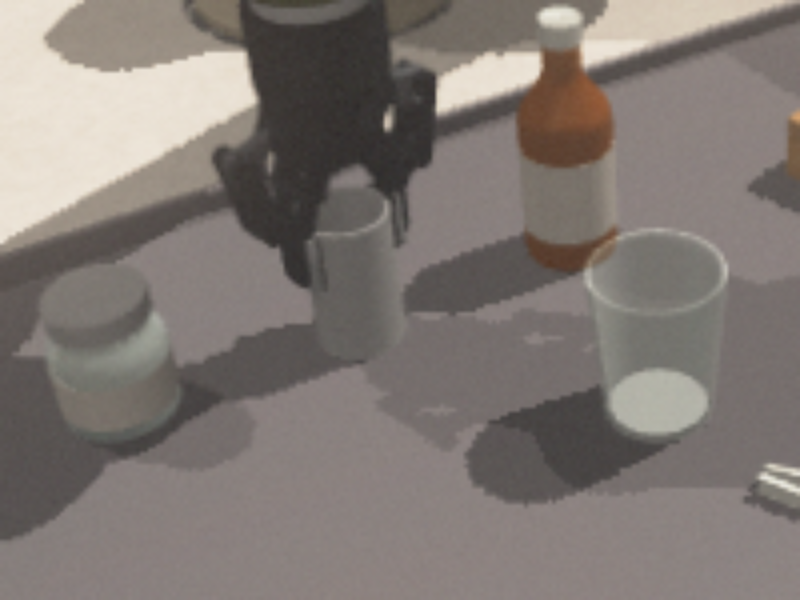

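The pads hold the can, opening 52.6 mm. I lift it by 0.21 m, clear of the tall bottle.

Emit:
jog_arm(dr=[[0,0,0],[0,0,0],[0,0,0],[0,0,0],[0,0,0],[0,0,0],[0,0,0],[0,0,0],[0,0,0],[0,0,0]], slide=[[0,0,0],[0,0,-0.005],[0,0,-0.015],[0,0,-0.03],[0,0,-0.04],[0,0,-0.04],[0,0,-0.04],[0,0,-0.03],[0,0,-0.01],[0,0,0]], gripper=[-1,-1,-1,-1,-1,-1,-1,-1,-1,-1])

```text
time_s: 17.85
position: [0.4691, -0.1737, 0.2741]
tool_rot: [[0.261, -0.965, 0.002], [-0.965, -0.261, -0.001], [0.002, -0.001, -1.0]]
ft_force: [0.0, -0.4, -1.5]
grip_width: 0.0524
```

```bash
python3 -c "
from h import *
d=snap('scene','s11')
to([.5286,.2263,.275],[.5286,.2263,.07])"
```

```text
t 17.9 p [ 0.4687 -0.1735  0.2726] z [-7.e-04  5.e-04 -1.e+00] x [ 2.608e-01 -9.654e-01 -6.000e-04] f [ 0.28  0.79 -0.89] w 0.05227595824645121
[0.5286, 0.2263, 0.275] -> [-0.3704 -0.162  -0.0022]
[0.5286, 0.2263, 0.07] -> [-0.3702 -0.1622  0.2028]
```

View pics/s11.png

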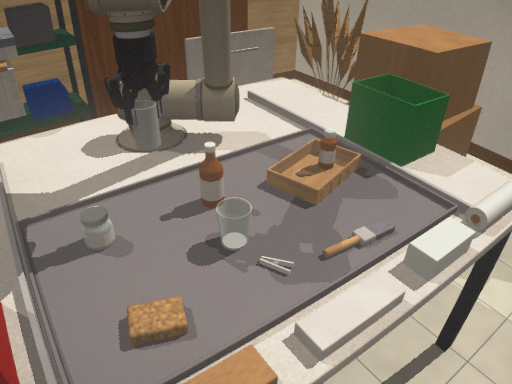

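The can hangs upright at (146,125) and the bottle stands in the crate at (327,150). I carry the can over.

Emit:
jog_arm(dr=[[0,0,0],[0,0,0],[0,0,0],[0,0,0],[0,0,0],[0,0,0],[0,0,0],[0,0,0],[0,0,0],[0,0,0]], slide=[[-0.01,-0.01,0],[-0.02,-0.02,0],[-0.03,-0.02,0],[-0.03,-0.02,0],[-0.03,-0.02,0],[-0.03,-0.02,0],[-0.03,-0.01,0],[-0.03,-0.01,0],[-0.03,-0.01,0],[-0.03,-0.01,0]], gripper=[-1,-1,-1,-1,-1,-1,-1,-1,-1,-1])

```text
time_s: 18.9
position: [0.5429, 0.1284, 0.2715]
tool_rot: [[0.261, -0.965, -0.003], [-0.965, -0.261, 0.0], [-0.001, 0.003, -1.0]]
ft_force: [0.1, 0.4, -0.9]
grip_width: 0.0526
```

Emit:
jog_arm(dr=[[0,0,0],[0,0,0],[0,0,0],[0,0,0],[0,0,0],[0,0,0],[0,0,0],[0,0,0],[0,0,0],[0,0,0]], slide=[[-0.03,-0.004,0],[-0.03,-0.004,0],[-0.025,-0.004,0],[-0.015,0,0],[0,0,0.01],[0,0,0.02],[0,0,0.03],[0,0,0.02],[0,0,0],[0,0,0]], gripper=[-1,-1,-1,-1,-1,-1,-1,-1,-1,-1])

```text
time_s: 19.9
position: [0.5291, 0.2251, 0.1933]
tool_rot: [[0.26, -0.966, -0.001], [-0.966, -0.26, -0.0], [0.0, 0.001, -1.0]]
ft_force: [0.6, 0.0, 0.0]
grip_width: 0.0524
```

```bash
python3 -c "
from h import *
d=snap('scene','s12');cv2.imwrite('pics/s12c.png',cv2.resize(d['pixels'][60:210,220:400],None,fx=4,fy=4))
to([.5286,.2263,.07])"
```

```text
t 19.95 p [0.5294 0.2253 0.194 ] z [ 1.1e-03  1.0e-04 -1.0e+00] x [ 2.601e-01 -9.656e-01  2.000e-04] f [-0.   -0.28 -0.85] w 0.05282508090114178
[0.5286, 0.2263, 0.07] -> [-0.0012  0.0007  0.124 ]
```

View pics/s12c.png

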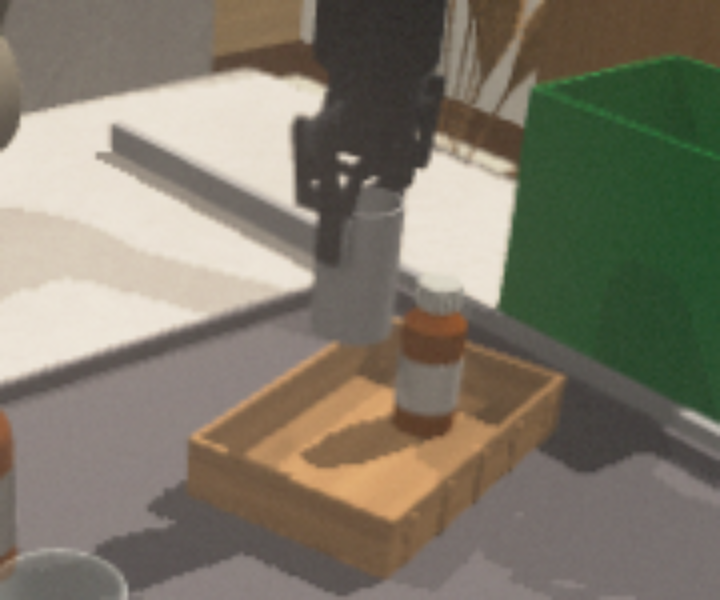

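The can is above the crate's near half, beside the bottle at crop (430,370). I lower it.

Emit:
jog_arm(dr=[[0,0,0],[0,0,0],[0,0,0],[0,0,0],[0,0,0],[0,0,0],[0,0,0],[0,0,0],[0,0,0],[0,0,0]], slide=[[-0.001,0,0.01],[0,0,0.02],[0,0,0.025],[0,0,0.025],[0,0,0.02],[0,0,0.01],[0,0,0.004],[0,0,0.002],[0,0,0],[0,0,0]], gripper=[-1,-1,-1,-1,-1,-1,-1,-1,-1,-1])

```text
time_s: 20.95
position: [0.5291, 0.2268, 0.0781]
tool_rot: [[0.261, -0.965, 0.002], [-0.965, -0.261, 0.0], [0.0, -0.002, -1.0]]
ft_force: [-0.0, -0.3, -0.4]
grip_width: 0.0527
```

Emit:
jog_arm(dr=[[0,0,0],[0,0,0],[0,0,0],[0,0,0],[0,0,0],[0,0,0],[0,0,0],[0,0,0],[0,0,0],[0,0,0]], slide=[[0,0,0.002],[0,0,0.002],[0,0,0.001],[0,0,0.001],[0,0,0.001],[0,0,0],[0,0,0],[0,0,0],[0,0,0],[0,0,0]], gripper=[-1,-1,-1,-1,-1,-1,-1,-1,-1,-1])

```text
time_s: 21.95
position: [0.5287, 0.2267, 0.0704]
tool_rot: [[0.261, -0.965, 0.0], [-0.965, -0.261, 0.0], [0.0, -0.0, -1.0]]
ft_force: [-0.9, 0.0, -0.7]
grip_width: 0.0529
```

Emit:
jog_arm(dr=[[0,0,0],[0,0,0],[0,0,0],[0,0,0],[0,0,0],[0,0,0],[0,0,0],[0,0,0],[0,0,0],[0,0,0]], slide=[[0,0,0.0005],[0,0,0.0005],[0,0,0.0005],[0,0,0],[0,0,0],[0,0,0],[0,0,0],[0,0,0],[0,0,0],[0,0,0]], gripper=[-1,-1,-1,-1,-1,-1,-1,-1,-1,-1])

```text
time_s: 22.95
position: [0.5287, 0.2267, 0.0695]
tool_rot: [[0.261, -0.965, 0.001], [-0.965, -0.261, 0.0], [0.0, -0.001, -1.0]]
ft_force: [-2.6, -0.7, 6.7]
grip_width: 0.0528
```

The floor contact reads 6.7 N. I release and lift away.

Emit:
jog_arm(dr=[[0,0,0],[0,0,0],[0,0,0],[0,0,0],[0,0,0],[0,0,0],[0,0,0],[0,0,0],[0,0,0],[0,0,0]], slide=[[0,0,-0.0005],[0,0,0],[0,0,0],[0,0,0],[0,0,0],[0,0,0],[0,0,-0.01],[0,0,-0.03],[0,0,-0.04],[0,0,-0.04]], gripper=[-1,0.4,0.6,0.8,0.9,0.9,0.9,0.9,0.9,0.9])

```text
time_s: 23.95
position: [0.5284, 0.2266, 0.1914]
tool_rot: [[0.261, -0.965, -0.0], [-0.965, -0.261, -0.0], [-0.0, 0.0, -1.0]]
ft_force: [1.7, 0.2, -1.0]
grip_width: 0.081
```

Emit:
jog_arm(dr=[[0,0,0],[0,0,0],[0,0,0],[0,0,0],[0,0,0],[0,0,0],[0,0,0],[0,0,0],[0,0,0],[0,0,0]], slide=[[0,0,-0.04],[0,0,-0.03],[0,0.02,-0.02],[0,0.03,0],[0,0.03,0],[0,0.03,0],[0,0.02,0],[0,0,0],[0,0,0],[0,0,0]], gripper=[0.9,0.9,0.9,0.9,0.9,0.9,0.9,0.9,0.9,0.9])

```text
time_s: 24.95
position: [0.404, 0.1929, 0.2795]
tool_rot: [[0.261, -0.965, 0.001], [-0.965, -0.261, 0.0], [0.0, -0.001, -1.0]]
ft_force: [0.4, 0.4, -0.4]
grip_width: 0.0811
```

```bash
python3 -c "
from h import *
d=snap('scene','s13');d=snap('top','t13');w=snap('wrist','w13')
cv2.imwrite('pics/s13c.png',cv2.resize(np.load('pics/s13.npz')['pixels'][60:210,220:400],None,fx=4,fy=4))
a=np.load('pics/top0.npz')['pixels'];b=d['pixels']
cv2.imwrite('pics/tdiff.png',np.vstack([b[90:330],cv2.absdiff(a,b)[90:330]]))
to()"
```

```text
t 25.1 p [0.4038 0.1929 0.2791] z [-4.e-04 -0.e+00 -1.e+00] x [ 2.606e-01 -9.654e-01 -1.000e-04] f [0.56 1.08 0.06] w 0.08123197444333799
```

View pics/s13c.png

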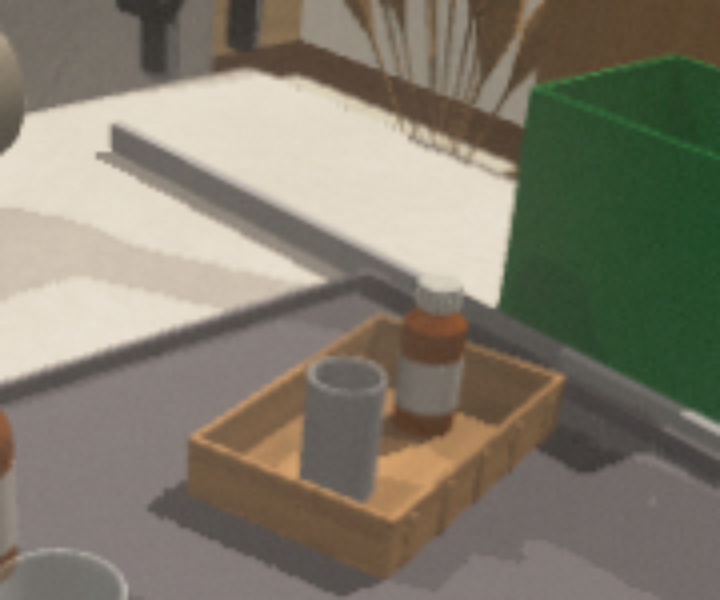

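View pics/tdiff.png

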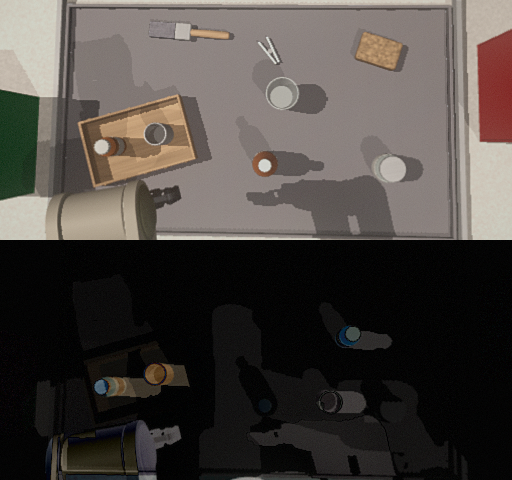

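View pics/w13.png

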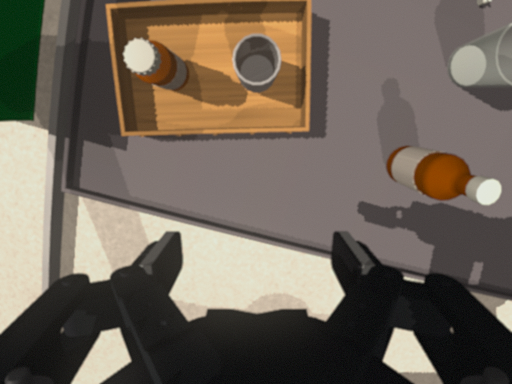

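Both stand upright in the crate: the can at crop (343,430) and the bottle at (432,360). The difference picture shows only shadow and lighting changes at the bystanders. One last check of the cap height by triangulation, then I hand in.

```bash
python3 - <<'E'
from h import *
def ld(f):
    z=np.load('pics/'+f+'.npz'); return {k:z[k] for k in z}
t=ld('top0');t=ld('t13');s=ld('s13');w=ld('w13')
for z in(.126,.137):print(z,proj(s,[.498,.340,z]),proj(w,[.498,.340,z]))
print('seen scene',(441+.5)/4-.5+220,(285+.5)/4-.5+60,'wrist 139 55')
E
```

```text
0.126 [[329.98277162 130.30084523]] [[137.22296133  54.61308718]]
0.137 [[330.44887812 126.71277256]] [[132.33883342  52.04182654]]
seen scene 329.875 130.875 wrist 139 55
```

The seen cap top fits the home height of 0.126 m rather than the popped-up 0.137 m, in both views.

```bash
python3 -c "
from h import *
print(env.close_job())"
```

```text
the job is handed in; nothing more can be done
None
```

The job is handed in. I pressed the small bottle's cap home on the tray. I then set the bottle down upright in the crate, put the empty can beside it, and moved the arm clear. It took about 25 s of the 58 s allowed.

- **Cap:** it took 4.5 N with the fingertips at 0.121 m, which is the home height. In the crate, its top matched the home height rather than the popped-up one in both the scene and wrist views.
- **Placing:** floor contact read 9 N for the bottle and about 7 N for the can before release. The final pictures show both standing upright inside the crate, with the gripper clear.
- **Other things on the tray:** the before-and-after top view showed only shadow and lighting changes around them.

No check failed. The two camera views differed by up to about 10 mm on the tall bottle's position, but I did not need that for any grasp.

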